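# Clamp a manifold block with a ratchet knob

## Task

Slide the aluminium manifold block, by its square plug, along the bed of the clamping fixture until its far end is fully home against the end stop, arriving gently. Then turn the ratchet knob on the bridge clockwise until the pad clamps the block and the knob slips: stop at the second or third click, never past the fourth, and let go. Leave the other things on the bench where they lie.

Things in the scene. Friction and masses are not known exactly. Their poses are not given: they have to be found in the camera images.
- frame: Blue clamping fixture, bolted down: bed plate 300 x 130 x 12 mm, origin under its centre, +x along the bed to the end stop. In its frame (mm): two guide rails 43 apart, 14 high, x 70 to 115, with a flared mouth from x 52; a bridge above them, x 67 to 103, 116 wide, top 82 above the bench; dark steel end stop beyond. The knob's upright axis is at x 85, y 0.
- stop_face (a point): Centre of the end stop's face, 24 mm above the bench; the block's far end must touch it. Axes as the fixture's.
- block_end (a point): Centre of the far end face (towards the stop) of the loose aluminium manifold block, 145 x 40 x 24 mm, 0.3 to 0.55 kg, lying flat on the bed before the bridge, its far end still short of the rails; x along the block to the stop, z up. Home, it coincides with stop_face. Between the rails it has 1.5 mm play each side.
- plug (a point): Middle of the square steel plug that stands up from the block's top near its near end: 22 x 22 mm, 32 mm tall (from 36 to 68 mm above the bench), this point 52 mm above the bench and 130 mm back from block_end along the block; axes as the block's. Home, it is 100 mm from the knob's axis, clear of it.
- knob_grip (a point): Black ratchet knob on the bridge, upright axis, stays at its height. A wing 44 mm long (this point's x), 14 mm thick (y), stands on a disc of 22 mm radius; the point is on the axis 122 mm above the bench, the wing reaches from 99 to 135 mm. Grip across its thickness. Clockwise from above tightens, anticlockwise loosens; several grasps are needed.
- ratchet (a joint): Slip of the knob on its collar (rad), 0 at the start, grows with clockwise slip. Once the pad bears on the block the torque rises to 0.36 N m and the knob slips at that torque, evenly and without a felt step; each 0.35 rad of slip is one click. Seen as the angle between the white line on the wing and the dark mark on the collar, in line at the start.
- block: The same manifold block; origin under its centre, axes as block_end.
- bearing: Loose bearing ring lying on the bench beside the fixture, 68 mm across, 18 mm high; a bystander. Origin under its centre.
- coupling: Loose brass coupling standing on the bench beside the fixture, 32 mm across, 40 mm tall; a bystander. Origin under its centre.
- spare_plug: Loose spare plug on the bench beside the fixture, 28 mm square, 28 mm tall; a bystander. Origin under its centre.
- collar (a point): Steel collar (radius 28 mm, axis upright) under the knob, point on its axis at its top, 90 mm above the bench. It turns with the knob against a drag of 0.24 N m and lowers a flat pad under the bridge by 2.2 mm per rad. The pad starts 3 to 8.5 mm above the block (not measured): 1.3 to 3.8 rad of turning. The screw holds itself when let go.
Mind the look-alikes: they are no part of the job. There is more than one size of the block; the job needs the largest.

How it is judged:
On the way, in this order (a step that is already met when the one before it is completed fails the run):
1. the block is home against the end stop, not yet clamped (horizontal distance between block_end and stop_face below 0.0032 m and x of block_end in the frame of frame above 0.113 m), for 0.2 s.
2. the pad clamps the block and the ratchet has slipped by a click (value of joint ratchet above 0.3 rad and contact force between block and frame above 60 N), for 0.1 s.
At the end, for the whole second after the job is handed in: The block lies at rest with its far end within 2 mm of the end stop, clamped (bed and pad together press it with more than 60 N, that is about 30 N each), and the ratchet has slipped by at least one click (0.3 rad) and no more than about four (1.5 rad); the robot has let go (all of step 1 and all of step 2 and value of joint ratchet below 1.5 rad and linear speed of block below 0.01 m/s); the robot touches nothing.
It fails at once if the ratchet is turned on past its fourth click (value of joint ratchet above 1.5 rad).
It fails at once if the block is rammed against the end stop (over 40 N) (contact force between block and stop above 40 N).
It fails at once if a bystander beside the fixture is moved by more than 30 mm (distance of any of bearing, coupling, spare_plug from where it was at the start of the episode above 0.03 m).
It also fails if it takes over 72 s, if anything falls off the work surface, if the arm or the gripper's body presses on something with over 40 N, if the wrist force passes 120 N, or if a joint passes its speed limit or range.

## Robot

A 6-joint arm with a two-finger parallel gripper is mounted at the origin on the work surface. World frame = base frame: x ahead of the robot, y to its left, z up, the work surface at z = 0. Lengths are in m, angles in rad, forces in N, time in s.
With the tool pointing down it reaches from about 0.35 to 0.85 m from the base axis. Payload 8.1 kg.
Tool frame: the origin (TCP) lies between the finger pads; the fingertips stand 11 mm ahead of it and the grasp point (between the pads) lies 8 mm behind it; y points along the fingers, x is the direction in which the jaws open and shut, and the axes are right-handed (so a half turn about y gives the same grasp; the last joint's range is limited). The gripper opens to 93 mm and grips with 3 to 60 N. Pads are 15 mm wide; open, the fingers measure 128 mm over their backs; the gripper's body (75 mm by 188 mm) begins 65 mm behind the grasp point.
Start: joints at [1.232, 0.13, 1.488, -0, 1.523, -0.085], TCP at [0.151, 0.581, 0.23] pointing down, gripper open.
Joint ranges: [-2.96, 2.96], [-0.89, 2.26], [0.02, 2.5], [-1.34, 4.48], [0, 2.73], [-2.66, 2.66]. Speed limits (rad/s): [2.39, 2.39, 2.79, 3.14, 3.14, 3.14].

## Interface

Orientations are given as a rotation vector (axis times angle).
In Python, from plant import readout, optics, robot gives the robot as it stands.
- The arm moves only by the shell command python3 -m creep 'ROWS' [FORCE]. ROWS is JSON, a list that holds one entry, the list of rows, each a list of 7 numbers: the closure, from 0 (fully open) to 1 (shut), then the shift along the tool's x, y, z in cm, then the turn, a rotation vector about the tool's x, y, z in degrees. In form: [[[grip, x, y, z, wx, wy, wz], ...]]. A call has exactly 8 rows; each row shifts and turns the pose as measured when the row begins, along the tool's axes as they then stand; what a row does not reach is not made up. A row lasts 1/10 s, in which the tool goes at most 50 mm and 8.59 degrees, less where a joint would pass 70% of its speed; a pose out of reach is approached as far as the arm can. A call is refused whole if a number of a shift passes 5 or a number of a turn 8.59, either way. A call with a gripper value outside its range is refused whole. The fingers move at their own pace and stop on an object; FORCE is the grip in N (left out, the last holds). Time passes only in rows, so rows that do not move let the fingers close, or fill a call up. It gives the time, the measured TCP pose, the force and the opening at its end, in the units of the state.
- readout.read_state(): the state, without advancing time (a new reading comes with each control period).
- optics.read_camera(name): name is "scene" or "top" or "wrist"; returns a dict with "frame" (420x560x3 uint8, red, green, blue), "depth" (420x560 float32, m along the optical axis (not along the pixel's ray), 0 where there is no reading), "intrinsics" (3x3 intrinsics, pixels), "R" (3x3) and "t" (3): a world point X has camera coordinates R X + t. Camera axes: x right, y down, z forward; pixel columns grow to the right and rows downward; lengths in m; the calibration is good to about 2 mm. A picture is of the moment at which its call begins.
- robot.close_job(): hands the job in, once; it reports no verdict.
The state is a dict: "t": time; "q": joint angles; "dq": joint speeds; "joint_torque": joint torques, N m; "tool_pos": TCP position; "orientation": TCP orientation; "force": force on the tool from outside, world axes, zero at the start; "wrist_torque": the same for the moment, N m; "opening": finger opening in m.
Only numpy, scipy, OpenCV 4.12 (cv2) and the standard library are available. Lean on these libraries where they do the work, as an engineer would, in place of code of your own. Each camera call takes 0.05 s, during which the arm holds its last target. There are 200 camera calls.

## Working session

There is one attempt and no reset: what is moved stays moved. The work goes in short steps, Python scripts to look and compute and a shell command to move; the robot and the scene stay as the last step left them, time stands still between calls to the robot, and variables do not carry over. Pictures are saved under pics/ and viewed, about 8 in all and at most 12, crops included, and the job is handed in when it is done.

```bash
ls; mkdir -p pics; cat > h.py <<'E'
import numpy as np, cv2
from plant import readout, optics, robot
from scipy.spatial.transform import Rotation as Ro
def shot(n,f,crop=None,s=1):
    c=optics.read_camera(n); np.savez('pics/'+f+'.npz',**c)
    im=c['frame'][:,:,::-1]
    if crop: x0,y0,x1,y1=crop; im=im[y0:y1,x0:x1]
    cv2.imwrite('pics/'+f+'.png',cv2.resize(im,None,fx=s,fy=s,interpolation=cv2.INTER_CUBIC)); return c
def load(f): return np.load('pics/'+f+'.npz')
def px(c,u,v,z=None):
    "pixel -> world; with z: intersect plane"
    K,R,t=c['intrinsics'],c['R'],c['t']; d=np.linalg.inv(K)@[u,v,1]
    o=-R.T@t; w=R.T@d
    s=(z-o[2])/w[2] if z is not None else c['depth'][int(v),int(u)]
    return o+s*w
def proj(c,X):
    p=c['intrinsics']@(c['R']@np.array(X)+c['t']); return p[:2]/p[2]
E
python3 - <<'E'
from h import *
c=shot('top','top1',s=1.42); d=shot('scene','sc1',s=1.42)
print(readout.read_state())
for k in (c,d): print(-k['R'].T@k['t'],k['intrinsics'][0,0],k['R'])
E
```

```text
pics
{'t': 0.1, 'q': array([ 1.23159109e+00,  1.31056157e-01,  1.48917224e+00, -3.81213288e-06,
        1.52296823e+00, -8.53723027e-02]), 'dq': array([-0.00162309, -0.00099977, -0.00204168, -0.00061055,  0.00054417,
        0.00045213]), 'joint_torque': array([ 1.23165246e-03, -5.61339068e+01, -4.93095839e+01,  7.69893522e-02,
        2.92092370e-02, -9.82862559e-06]), 'tool_pos': array([0.15047192, 0.58032659, 0.2287089 ]), 'orientation': array([-1.3195394 , -1.01920981,  1.02145356]), 'force': array([-0.26348795, -0.75343901,  0.53155481]), 'wrist_torque': array([ 0.0055391 ,  0.01930626, -0.04652371]), 'opening': 0.09282799937658846}
[ 5.14352765e-01 -4.53976735e-04  8.47091077e-01] 498.27297214492984 [[ 0.00946933 -0.99951099 -0.02980116]
 [-0.99625802 -0.00686972 -0.0861555 ]
 [ 0.08590865  0.03050548 -0.99583589]]
[ 0.95804105 -0.36625287  0.47576701] 408.1717422043389 [[ 0.68693393  0.72654502 -0.01594098]
 [ 0.40173866 -0.3979322  -0.82477634]
 [-0.60558057  0.56016275 -0.56523435]]
```

View pics/top1.png

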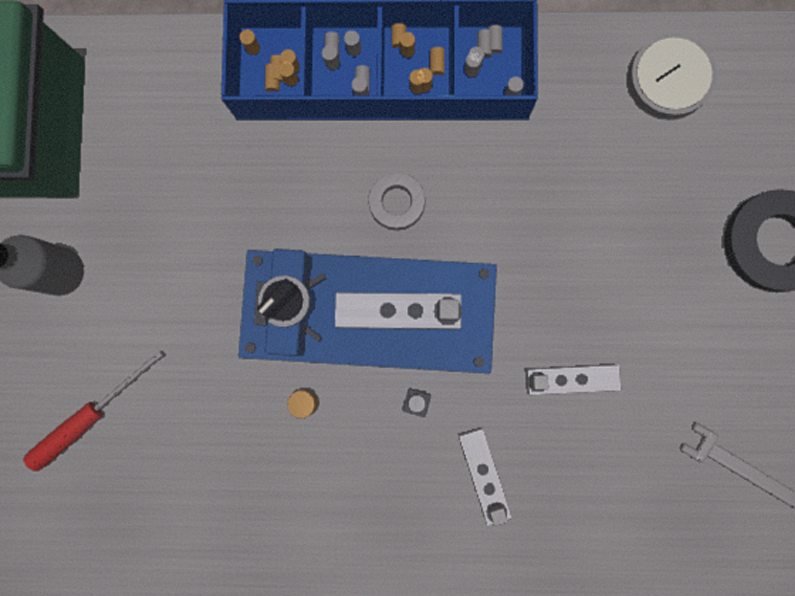

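View pics/sc1.png

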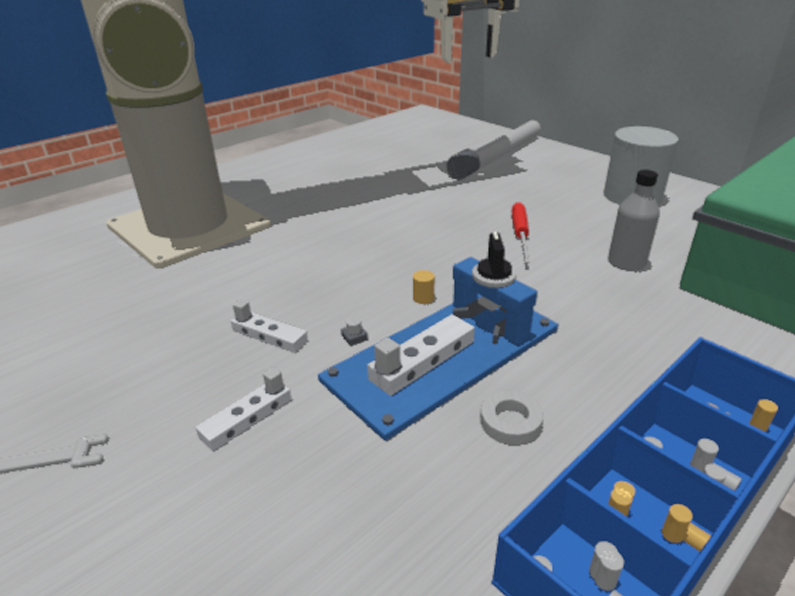

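The block with the square plug lies on the blue bed. In the top view its plug is at about (448,310) and the knob is at (284,300). Things it could be mistaken for:
- smaller block with plug at (540,381), off the bed
- smaller block with plug at (498,513), off the bed
- spare plug at (417,402)

I choose the block on the bed, since it is the largest, and check it in a crop.

```bash
python3 - <<'E'
from h import *
c=load('top1'); im=c['frame'][165:270,160:360,::-1]
cv2.imwrite('pics/crop1.png',cv2.resize(im,None,fx=4,fy=4,interpolation=cv2.INTER_CUBIC))
E
```

```text
(no output)
```

View pics/crop1.png

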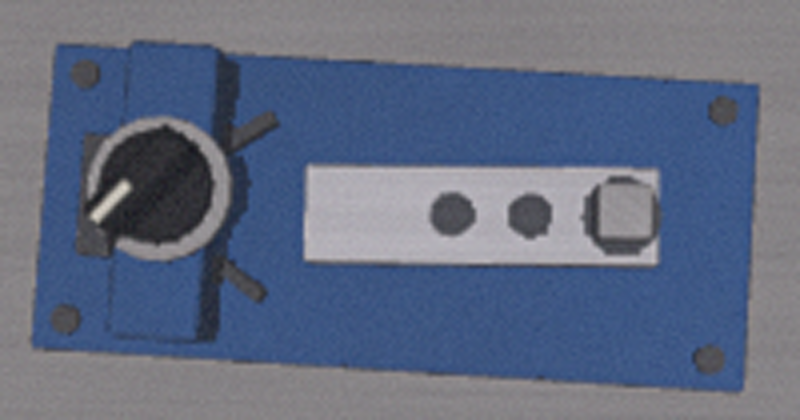

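The crop shows the largest block on the bed. Its top corners are at (305,164), (659,170), (659,266) and (305,262), and the plug centre is at (627,212). The knob centre is near (157,185), with the white line running from (93,218) to (127,183).

```bash
cat > geo.py <<'E'
from h import *
c=load('top1')
f=lambda u,v,z: px(c,160+u/4-.4,165+v/4-.4,z)[:2]
bed=np.array([f(*p,.012) for p in [(57,44),(760,85),(743,392),(33,348)]])
blk=np.array([f(*p,.036) for p in [(305,164),(659,170),(659,266),(305,262)]])
def fr(q):
    ax=(q[0]+q[3]-q[1]-q[2]); return q.mean(0), np.degrees(np.arctan2(ax[1],ax[0])), np.linalg.norm(ax)/2
if __name__=='__main__':
    print('bed',fr(bed)); print('block',fr(blk))
    o,a,_=fr(bed); ar=np.radians(a); e=np.array([np.cos(ar),np.sin(ar)]); n=np.array([-e[1],e[0]])
    print('knob axis',o+.085*e, 'from img', f(157,185,.099))
    b,ab,_=fr(blk); ab=np.radians(ab); eb=np.array([np.cos(ab),np.sin(ab)])
    end=b+.0725*eb; pl=end-.13*eb
    print('blockend in frame',(end-o)@e,(end-o)@n,'plug',pl,'img',f(627,212,.068))
    print('plug in frame',(pl-o)@e,(pl-o)@n)
    w=f(93,218,.135)-f(127,183,.135); print('wing ang',np.degrees(np.arctan2(w[1],w[0])))
    s=readout.read_state(); print(Ro.from_rotvec(s['orientation']).as_matrix().round(3))
E
python3 geo.py
```

```text
bed (array([0.57384911, 0.06363918]), np.float64(86.97781465075961), np.float64(0.2984603760567294))
block (array([0.57269697, 0.02688162]), np.float64(89.60796739953116), np.float64(0.14459590160111124))
knob axis [0.57833053 0.14852097] from img [0.57880586 0.14786786]
blockend in frame 0.03565643638704111 0.002539509253806137 plug [ 0.57230354 -0.03061704] img [ 0.5721423  -0.03114153]
plug in frame -0.09420661622000252 -0.003426022372144801
wing ang 136.70967544575376
[[ 0.251 -0.001 -0.968]
 [ 0.968 -0.002  0.251]
 [-0.002 -1.     0.   ]]
```

```bash
cat > plan.py <<'E'
from h import *
def plan(p,yaw,n=8,s=None):
    "suggest n rows (x y z cm | turn deg) to TCP p with tool y down and jaw x at yaw deg"
    s=s or readout.read_state(); R=Ro.from_rotvec(s['orientation']); P=s['tool_pos']; p=np.array(p)
    a=np.radians(yaw); x=np.array([np.cos(a),np.sin(a),0]); y=np.array([0,0,-1.])
    T=Ro.from_matrix(np.c_[x,y,np.cross(x,y)]); w=(R.inv()*T).as_rotvec()/n
    print('from',P.round(4),'jaw yaw',yawof(s).round(2))
    for i in range(n):
        d=R.inv().apply((p-P)/n)*100; print(d.round(2).tolist(),np.degrees(w).round(2).tolist()); R=R*Ro.from_rotvec(w)
def yawof(s):
    m=Ro.from_rotvec(s['orientation']).as_matrix(); return np.degrees(np.arctan2(m[1,0],m[0,0]))
def st():
    s=readout.read_state(); print({k:np.round(s[k],4).tolist() for k in ('t','q','tool_pos','force','wrist_torque','opening')},'yaw',yawof(s).round(2)); return s
E
python3 -c "
from plan import *
plan([.572,-.031,.14],-.4,18)"
```

```text
from [0.1505 0.5803 0.2287] jaw yaw 75.46
[-2.7, 0.5, -3.12] [0.0, 4.21, -0.0]
[-2.46, 0.5, -3.31] [0.0, 4.21, -0.0]
[-2.21, 0.5, -3.48] [0.0, 4.21, -0.0]
[-1.95, 0.5, -3.63] [0.0, 4.21, -0.0]
[-1.68, 0.5, -3.77] [0.0, 4.21, -0.0]
[-1.4, 0.49, -3.88] [0.0, 4.21, -0.0]
[-1.11, 0.49, -3.97] [0.0, 4.21, -0.0]
[-0.81, 0.49, -4.04] [0.0, 4.21, -0.0]
[-0.51, 0.49, -4.09] [0.0, 4.21, -0.0]
[-0.21, 0.49, -4.12] [0.0, 4.21, -0.0]
[0.09, 0.49, -4.12] [0.0, 4.21, -0.0]
[0.39, 0.49, -4.11] [0.0, 4.21, -0.0]
[0.7, 0.49, -4.07] [0.0, 4.21, -0.0]
[0.99, 0.49, -4.0] [0.0, 4.21, -0.0]
[1.28, 0.49, -3.92] [0.0, 4.21, -0.0]
[1.57, 0.49, -3.82] [0.0, 4.21, -0.0]
[1.84, 0.49, -3.69] [0.0, 4.21, -0.0]
[2.11, 0.49, -3.54] [0.0, 4.21, -0.0]
```

```bash
python3 -m creep '[[[0,-2.7,0.2,-3.1,0,4.2,0],[0,-2.5,0.2,-3.3,0,4.2,0],[0,-2.2,0.2,-3.5,0,4.2,0],[0,-1.9,0.2,-3.6,0,4.2,0],[0,-1.7,0.2,-3.8,0,4.2,0],[0,-1.4,0.2,-3.9,0,4.2,0],[0,-1.1,0.2,-4,0,4.2,0],[0,-0.8,0.2,-4,0,4.2,0]]]' 
python3 -c "
from plan import *
plan([.572,-.031,.15],-.4,8)"
```

```text
t: 0.9
tool_pos: [0.3374, 0.2998, 0.2078]
orientation: [-1.501, -0.556, 0.567]
force: [0.4, 0.0, -0.1]
opening: 0.0931
from [0.3374 0.2998 0.2078] jaw yaw 41.11
[-0.5, 0.73, -5.04] [0.03, 5.19, -0.05]
[-0.05, 0.73, -5.07] [0.03, 5.19, -0.05]
[0.41, 0.73, -5.05] [0.03, 5.19, -0.05]
[0.87, 0.73, -4.99] [0.03, 5.19, -0.05]
[1.31, 0.73, -4.9] [0.03, 5.19, -0.05]
[1.75, 0.72, -4.76] [0.03, 5.19, -0.05]
[2.17, 0.72, -4.58] [0.03, 5.19, -0.05]
[2.58, 0.72, -4.37] [0.03, 5.19, -0.05]
```

```bash
python3 -m creep '[[[0,-0.5,0.5,-4.8,0,5.2,0],[0,0,0.5,-4.8,0,5.2,0],[0,0.4,0.5,-4.8,0,5.2,0],[0,0.9,0.5,-4.8,0,5.2,0],[0,1.3,0.7,-4.8,0,5.2,0],[0,1.8,0.7,-4.6,0,5.2,0],[0,2.2,0.7,-4.4,0,5.2,0],[0,2.6,0.7,-4.2,0,5.2,0]]]' 
python3 - <<'E'
from plan import *
plan([.572,-.031,.13],-.4,8)
c=shot('wrist','w1',s=1.42); print(proj(c,[.572,-.031,.068]),-c['R'].T@c['t'])
E
```

```text
t: 1.7
tool_pos: [0.5628, -0.0267, 0.1591]
orientation: [-1.575, 0.033, -0.027]
force: [0.9, 1.3, -0.4]
opening: 0.0929
from [ 0.5628 -0.0267  0.1591] jaw yaw -2.18
[0.12, 0.36, -0.05] [0.03, -0.22, -0.03]
[0.12, 0.36, -0.05] [0.03, -0.22, -0.03]
[0.12, 0.36, -0.05] [0.03, -0.22, -0.03]
[0.12, 0.36, -0.05] [0.03, -0.22, -0.03]
[0.12, 0.36, -0.05] [0.03, -0.22, -0.03]
[0.12, 0.36, -0.05] [0.03, -0.22, -0.03]
[0.12, 0.36, -0.05] [0.03, -0.22, -0.03]
[0.12, 0.36, -0.05] [0.03, -0.22, -0.03]
[294.36449116 219.91376888] [0.56495736 0.04937458 0.31504561]
```

View pics/w1.png

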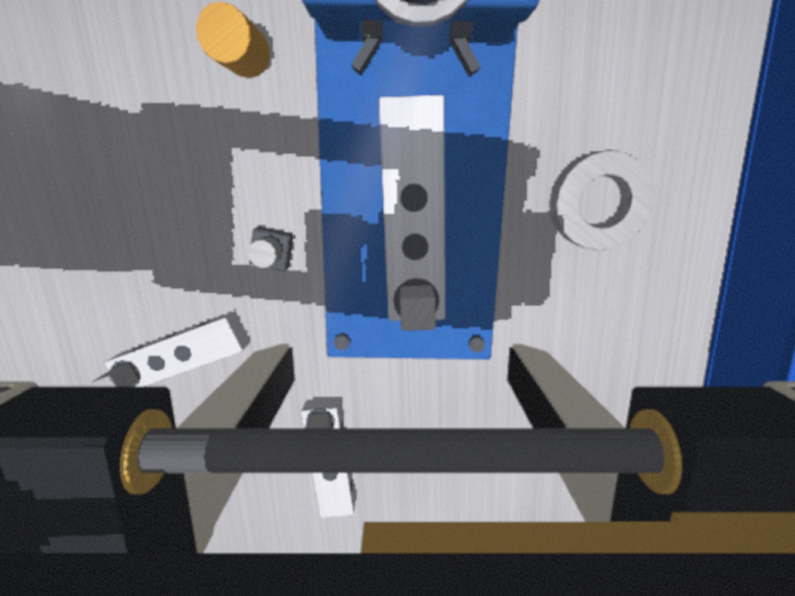

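The wrist view puts the plug top centre at (418,314) in the enlarged picture. My prediction scales to (418,312), so the estimate holds. The jaws open across the block, so I descend over the plug.

```bash
python3 -m creep '[[[0,0.2,1.2,-0.1,0,-0.4,0],[0,0.2,1.4,-0.1,0,-0.4,0],[0,0.2,1.4,-0.1,0,-0.4,0],[0,0.1,1.4,0,0,-0.3,0],[0,0.1,1.4,0,0,-0.2,0],[0,0.1,1.4,0,0,-0.1,0],[0,0,1.4,0,0,0,0],[0,0,1,0,0,0,0]]]' 20
python3 - <<'E'
from plan import *
plan([.5722,-.031,.052],-.4,1)
E
```

```text
t: 2.55
tool_pos: [0.5712, -0.0344, 0.0405]
orientation: [-1.577, 0.014, -0.001]
force: [-0.4, -0.1, -0.0]
opening: 0.0929
from [ 0.5712 -0.0344  0.0405] jaw yaw -0.52
[0.09, -1.16, 0.34] [0.37, -0.12, -0.47]
```

```bash
python3 -m creep '[[[0,0.1,-0.6,0.3,0.4,0,-0.4],[0,0,-0.5,0,0,0,0],[0,0,0,0,0,0,0],[0.6,0,0,0,0,0,0],[0.8,0,0,0,0,0,0],[1,0,0,0,0,0,0],[1,0,0,0,0,0,0],[1,0,0,0,0,0,0]]]' 20
python3 - <<'E'
from plan import *
st(); plan([.5722,-.031,.052],-.4,1)
E
```

```text
t: 3.35
tool_pos: [0.5736, -0.0313, 0.0538]
orientation: [-1.57, 0.006, -0.009]
force: [1.3, -0.5, -0.3]
opening: 0.0578
{'t': 3.35, 'q': [-0.1444, 0.2137, 1.7292, 0.0011, 1.1968, -0.1356], 'tool_pos': [0.5736, -0.0313, 0.0538], 'force': [1.3165, -0.4749, -0.3381], 'wrist_torque': [-0.1468, 0.0492, 0.0043], 'opening': 0.0578} yaw -0.53
from [ 0.5736 -0.0313  0.0538] jaw yaw -0.53
[-0.14, 0.18, 0.03] [-0.04, -0.13, 0.12]
```

```bash
python3 -m creep '[[[1,-0.1,0,0,0,0,0],[1,0,0,0,0,0,0],[1,0,0,0,0,0,0],[1,0,0,0,0,0,0],[1,0,0,0,0,0,0],[1,0,0,0,0,0,0],[1,0,0,0,0,0,0],[1,0,0,0,0,0,0]]]' 20
python3 - <<'E'
from plan import *
from geo import fr,bed
s=st()
o,a,_=fr(bed); ar=np.radians(a); e=np.array([np.cos(ar),np.sin(ar)])
plan([*(o-.045*e),.0538],a-90,8); print('home plug',o-.015*e)
E
```

```text
t: 4.15
tool_pos: [0.5723, -0.0313, 0.0535]
orientation: [-1.57, 0.006, -0.009]
force: [0.5, 0.3, -0.4]
opening: 0.0218
{'t': 4.15, 'q': [-0.1447, 0.2114, 1.7325, 0.0011, 1.1963, -0.1357], 'tool_pos': [0.5723, -0.0313, 0.0535], 'force': [0.474, 0.283, -0.3787], 'wrist_torque': [-0.0051, 0.0704, -0.0547], 'opening': 0.0218} yaw -0.54
from [ 0.5723 -0.0313  0.0535] jaw yaw -0.54
[-0.02, -0.0, 0.62] [-0.01, 0.31, 0.01]
[-0.02, -0.0, 0.62] [-0.01, 0.31, 0.01]
[-0.02, -0.0, 0.62] [-0.01, 0.31, 0.01]
[-0.03, -0.0, 0.62] [-0.01, 0.31, 0.01]
[-0.03, -0.0, 0.62] [-0.01, 0.31, 0.01]
[-0.03, -0.0, 0.62] [-0.01, 0.31, 0.01]
[-0.04, -0.0, 0.62] [-0.01, 0.31, 0.01]
[-0.04, -0.0, 0.62] [-0.01, 0.31, 0.01]
home plug [0.57305827 0.04866005]
```

```bash
python3 -m creep '[[[1,0,0,0.2,0,0.5,0],[1,0,0,0.2,0,0.6,0],[1,0,0,0.2,0,0.6,0],[1,0,0,0.2,0,0.6,0],[1,0,0,0.2,0,0.2,0],[1,0,0,0.1,0,0,0],[1,0,0,0,0,0,0],[1,0,0,0,0,0,0]]]' 20
python3 - <<'E'
from plan import *
from geo import fr,bed
s=st()
o,a,_=fr(bed); ar=np.radians(a); e=np.array([np.cos(ar),np.sin(ar)]); n=np.array([-e[1],e[0]])
d=s['tool_pos'][:2]-o; print('plug in frame',d@e,d@n)
c=shot('wrist','w2',crop=(200,0,440,240),s=2.5); shot('top','top2')
E
```

```text
t: 4.95
tool_pos: [0.5725, -0.02, 0.0534]
orientation: [-1.571, 0.044, -0.046]
force: [0.6, -1.9, 0.2]
opening: 0.0216
{'t': 4.95, 'q': [-0.1243, 0.2109, 1.733, -0.0004, 1.1965, -0.0671], 'tool_pos': [0.5725, -0.02, 0.0534], 'force': [0.5749, -1.8817, 0.2233], 'wrist_torque': [-0.3311, 0.1124, 0.0732], 'opening': 0.0216} yaw -3.27
plug in frame -0.08363699145981285 -0.003034023967140034
```

View pics/w2.png

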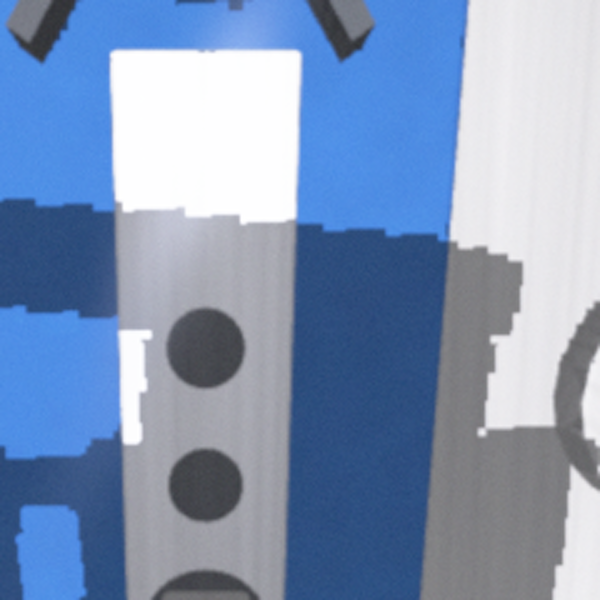

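In the wrist crop the flare tips are at about (25,45) and (359,45), and the block's far edge runs from (112,51) to (301,51). The block therefore sits a little to the right of the mouth's centre.

```bash
python3 - <<'E'
from h import *
from geo import fr,bed
c=load('w2'); f=lambda u,v,z: px(c,200+u/2.5-.3,v/2.5-.3,z)[:2]
o,a,_=fr(bed); ar=np.radians(a); e=np.array([np.cos(ar),np.sin(ar)]); n=np.array([-e[1],e[0]])
for nm,p in dict(fl=(8,28,.026),fr=(375,28,.026),fl2=(43,62,.026),fr2=(342,62,.026),bl=(112,52,.036),br=(301,52,.036),bl2=(127,580,.036),br2=(286,580,.036),bedr1=(465,30,.012),bedr2=(423,560,.012)).items():
    w=f(*p); print(nm,w.round(4),((w-o)@e).round(4),((w-o)@n).round(4))
E
```

```text
fl [0.5359 0.1188] 0.053 0.0408
fr [0.6159 0.1142] 0.0527 -0.0393
fl2 [0.5428 0.1118] 0.0465 0.0336
fr2 [0.6087 0.1081] 0.0462 -0.0324
bl [0.5591 0.1098] 0.0453 0.0172
br [0.5984 0.1075] 0.0451 -0.0222
bl2 [ 0.5522 -0.0067] -0.0714 0.0179
br2 [ 0.5922 -0.009 ] -0.0715 -0.0221
bedr1 [0.6402 0.1171] 0.0569 -0.0634
bedr2 [ 0.6336 -0.014 ] -0.0744 -0.0637
```

```bash
python3 -m creep '[[[1,-0.16,0,0,0,-0.2,0],[1,-0.15,0,0.1,0,-0.1,0],[1,0,0,0.4,0,0,0],[1,0,0,0.5,0,0,0],[1,0,0,0.5,0,0,0],[1,0,0,0.5,0,0,0],[1,0,0,0.4,0,0,0],[1,0,0,0.2,0,0,0]]]' 20
python3 - <<'E'
from plan import *
from geo import fr,bed
s=st()
o,a,_=fr(bed); ar=np.radians(a); e=np.array([np.cos(ar),np.sin(ar)]); n=np.array([-e[1],e[0]])
d=s['tool_pos'][:2]-o; print('plug in frame',d@e,d@n)
E
```

```text
t: 5.85
tool_pos: [0.5706, 0.0083, 0.0535]
orientation: [-1.571, 0.039, -0.042]
force: [-0.8, -2.4, 0.1]
opening: 0.0219
{'t': 5.85, 'q': [-0.075, 0.2053, 1.7395, -0.0004, 1.1955, -0.0234], 'tool_pos': [0.5706, 0.0083, 0.0535], 'force': [-0.834, -2.4254, 0.121], 'wrist_torque': [-0.325, 0.1282, 0.0037], 'opening': 0.0219} yaw -2.95
plug in frame -0.055398784260512396 0.0003398583893117232
```

```bash
python3 -m creep '[[[1,0,0,0.4,0,0,0],[1,0,0,0.4,0,0,0],[1,0,0,0.4,0,0,0],[1,0,0,0.4,0,0,0],[1,0,0,0.4,0,0,0],[1,0,0,0.3,0,0,0],[1,0,0,0.3,0,0,0],[1,0,0,0.2,0,0,0]]]' 20
python3 - <<'E'
from plan import *
from geo import fr,bed
s=st()
o,a,_=fr(bed); ar=np.radians(a); e=np.array([np.cos(ar),np.sin(ar)]); n=np.array([-e[1],e[0]])
d=s['tool_pos'][:2]-o; print('plug in frame',d@e,d@n)
E
```

```text
t: 6.65
tool_pos: [0.5721, 0.0388, 0.0535]
orientation: [-1.571, 0.039, -0.041]
force: [-0.4, -2.0, 0.7]
opening: 0.0221
{'t': 6.65, 'q': [-0.0213, 0.2124, 1.7313, -0.0006, 1.1967, 0.0302], 'tool_pos': [0.5721, 0.0388, 0.0535], 'force': [-0.3746, -2.0009, 0.7055], 'wrist_torque': [-0.3157, 0.1114, -0.0205], 'opening': 0.0221} yaw -2.94
plug in frame -0.024852503907590407 0.00042807116454513026
```

About 10 mm remain. I go slowly from here.

```bash
python3 -m creep '[[[1,0,0,0.1,0,0,0],[1,0,0,0.1,0,0,0],[1,0,0,0.1,0,0,0],[1,0,0,0.1,0,0,0],[1,0,0,0.1,0,0,0],[1,0,0,0.1,0,0,0],[1,0,0,0.1,0,0,0],[1,0,0,0.05,0,0,0]]]' 20
python3 -m creep '[[[1,0,0,0.05,0,0,0],[1,0,0,0.05,0,0,0],[1,0,0,0.05,0,0,0],[1,0,0,0,0,0,0],[1,0,0,0,0,0,0],[1,0,0,0,0,0,0],[1,0,0,0,0,0,0],[1,0,0,0,0,0,0]]]' 20
```

```text
t: 7.45
tool_pos: [0.5726, 0.0468, 0.0535]
orientation: [-1.571, 0.04, -0.041]
force: [-0.1, -1.9, 0.8]
opening: 0.0218
t: 8.25
tool_pos: [0.5726, 0.0484, 0.0535]
orientation: [-1.571, 0.04, -0.041]
force: [-0.8, -2.1, 0.2]
opening: 0.0218
```

```bash
python3 -m creep '[[[1,0,0,0.04,0,0,0],[1,0,0,0.04,0,0,0],[1,0,0,0.04,0,0,0],[1,0,0,0.04,0,0,0],[1,0,0,0.04,0,0,0],[1,0,0,0,0,0,0],[1,0,0,0,0,0,0],[1,0,0,0,0,0,0]]]' 20
```

```text
t: 9.05
tool_pos: [0.5726, 0.0485, 0.0536]
orientation: [-1.574, 0.041, -0.042]
force: [-1.1, -3.1, 1.3]
opening: 0.022
```

```bash
python3 -m creep '[[[1,0,0,0.1,0,0,0],[1,0,0,0.15,0,0,0],[1,0,0,0.15,0,0,0],[1,0,0,0.15,0,0,0],[1,0,0,0.15,0,0,0],[1,0,0,0.15,0,0,0],[1,0,0,0.15,0,0,0],[1,0,0,0.15,0,0,0]]]' 20
python3 - <<'E'
from plan import *
st(); c=shot('top','top3',crop=(150,150,370,290),s=3.6)
E
```

```text
t: 9.85
tool_pos: [0.5727, 0.0489, 0.0541]
orientation: [-1.591, 0.044, -0.042]
force: [-1.5, -10.2, 2.9]
opening: 0.0219
{'t': 9.85, 'q': [0.0093, 0.2194, 1.722, -0.0224, 1.2023, 0.0719], 'tool_pos': [0.5727, 0.0489, 0.0541], 'force': [-1.4568, -10.2495, 2.9385], 'wrist_torque': [-1.6473, 0.2912, 0.0694], 'opening': 0.0219} yaw -3.12
```

View pics/top3.png

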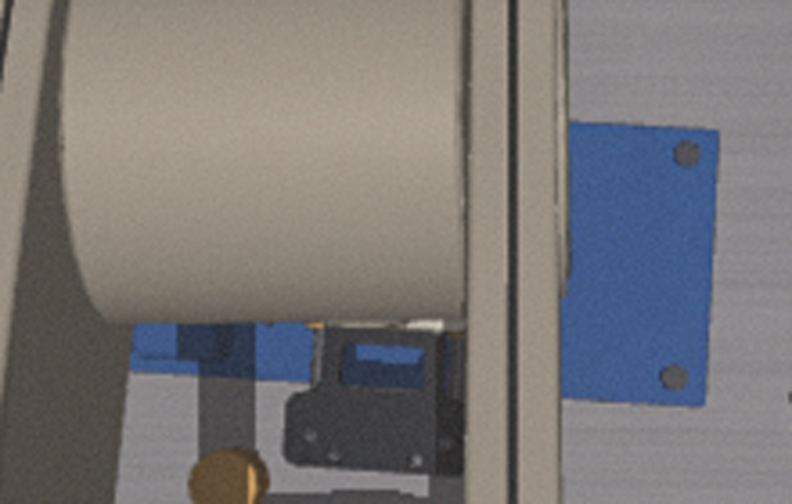

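The tool has stopped at frame x −14.7 mm with 10 N of contact force, which puts the block end at about 115 mm, so it is home. In the top picture the arm hides the fixture. I release the plug and rise.

```bash
python3 -m creep '[[[1,0,0,0,0,0,0],[0.7,0,0,0,0,0,0],[0,0,0,0,0,0,0],[0,0,0,0,0,0,0],[0,0,-2,0,0.6,0,0],[0,0,-4,0,0.4,0,0],[0,0,-5,0,0,0,0],[0,0,-5,0,0,0,0]]]' 20
python3 - <<'E'
from plan import *
st(); plan([.578,.1488,.22],46.7,8)
E
```

```text
t: 10.7
tool_pos: [0.5663, 0.0527, 0.2077]
orientation: [-1.57, 0.057, -0.025]
force: [1.9, -0.4, -0.1]
opening: 0.0712
{'t': 10.7, 'q': [0.0021, 0.0771, 1.5854, 0.0008, 1.4994, 0.0548], 'tool_pos': [0.5663, 0.0527, 0.2077], 'force': [1.8515, -0.3636, -0.1044], 'wrist_torque': [-0.0489, 0.0423, 0.022], 'opening': 0.0712} yaw -3.02
from [0.5663 0.0527 0.2077] jaw yaw -3.02
[0.08, -0.16, 1.21] [-0.06, -6.21, -0.14]
[0.21, -0.16, 1.19] [-0.06, -6.21, -0.14]
[0.34, -0.16, 1.16] [-0.06, -6.21, -0.14]
[0.46, -0.16, 1.12] [-0.06, -6.21, -0.14]
[0.58, -0.16, 1.06] [-0.06, -6.21, -0.14]
[0.69, -0.16, 0.99] [-0.06, -6.21, -0.14]
[0.8, -0.16, 0.91] [-0.06, -6.21, -0.14]
[0.89, -0.16, 0.82] [-0.06, -6.21, -0.14]
```

```bash
python3 -m creep '[[[0,0.1,0,1.1,0,-6.2,0],[0,0.2,0,1.2,0,-6.2,0],[0,0.3,0,1.2,0,-6.2,0],[0,0.5,0,1.1,0,-6.2,0],[0,0.6,0,1.1,0,-6.2,0],[0,0.7,0,1,0,-6.2,0],[0,0.8,0,0.9,0,-6.2,0],[0,0.9,0,0.8,0,-6.2,0]]]' 20
python3 - <<'E'
from plan import *
st(); plan([.578,.1488,.114],46.7,8)
c=shot('wrist','w3',crop=(160,60,400,300),s=2.5); print((proj(c,[.578,.1488,.135])-[160,60])*2.5,(proj(c,[.578,.1488,.099])-[160,60])*2.5)
E
```

```text
t: 11.5
tool_pos: [0.5833, 0.1538, 0.2214]
orientation: [-1.464, -0.662, 0.659]
force: [1.8, -0.3, 0.2]
opening: 0.0931
{'t': 11.5, 'q': [0.1702, 0.1414, 1.4912, 0.0043, 1.508, -0.6759], 'tool_pos': [0.5833, 0.1538, 0.2214], 'force': [1.7678, -0.3348, 0.243], 'wrist_torque': [-0.014, 0.03, -0.0267], 'opening': 0.0931} yaw 48.46
from [0.5833 0.1538 0.2214] jaw yaw 48.46
[-0.1, 1.34, 0.0] [-0.02, 0.22, 0.02]
[-0.09, 1.34, 0.0] [-0.02, 0.22, 0.02]
[-0.09, 1.34, 0.01] [-0.02, 0.22, 0.02]
[-0.09, 1.34, 0.01] [-0.02, 0.22, 0.02]
[-0.09, 1.34, 0.01] [-0.02, 0.22, 0.02]
[-0.09, 1.34, 0.01] [-0.02, 0.22, 0.02]
[-0.09, 1.34, 0.01] [-0.02, 0.22, 0.02]
[-0.09, 1.34, 0.01] [-0.02, 0.22, 0.02]
[287.13559073 396.88068202] [289.02409144 369.80116375]
```

View pics/w3.png

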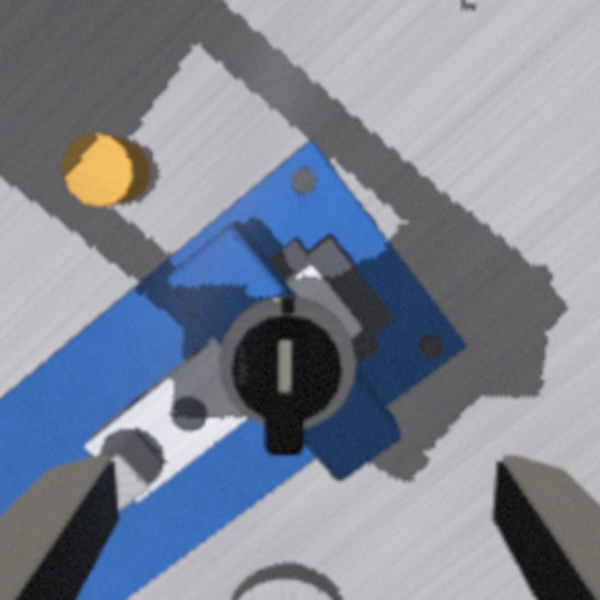

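The wrist view shows the white line from (285,340) to (285,393), which is along the tool's z axis, so the jaws are already square to the wing. The dark collar mark at (287,303) is in line with it. The wing centre is within 1 mm of the prediction. I descend.

```bash
python3 -m creep '[[[0,-0.1,1.2,0,0,0,0],[0,-0.1,1.4,0,0,0,0],[0,-0.1,1.4,0,0,0.3,0],[0,-0.1,1.4,0,0,0,0],[0,-0.1,1.3,0,0,0,0],[0,-0.1,1.2,0,0,0,0],[0,-0.1,1,0,0,0,0],[0,0,0.5,0,0,0,0]]]' 40
python3 - <<'E'
from plan import *
from geo import fr,bed
st(); plan([.578,.1488,.115],47.8,1)
c=load('w3'); f=lambda p,z: px(c,160+p[0]/2.5-.3,60+p[1]/2.5-.3,z)[:2]
w=f((285,340),.135)-f((285,393),.135); print(np.degrees(np.arctan2(w[1],w[0])))
E
```

```text
t: 12.35
tool_pos: [0.5763, 0.1486, 0.1168]
orientation: [-1.464, -0.653, 0.655]
force: [0.2, 0.2, -0.1]
opening: 0.0929
{'t': 12.35, 'q': [0.163, 0.1987, 1.6224, 0.0053, 1.3231, -0.6757], 'tool_pos': [0.5763, 0.1486, 0.1168], 'force': [0.2213, 0.2108, -0.1114], 'wrist_torque': [-0.0228, 0.0234, 0.0394], 'opening': 0.0929} yaw 47.98
from [0.5763 0.1486 0.1168] jaw yaw 47.98
[0.13, 0.18, -0.11] [-0.32, 0.18, 0.07]
138.04815431582085
```

```bash
python3 -m creep '[[[0.5,0.1,0.1,-0.1,0,0,0],[1,0,0,0,0,0,0],[1,0,0,0,0,0,0],[1,0,0,0,0,0,0],[1,0,0,0,0,0,0],[1,0,0,0,0,0,0],[1,0,0,0,0,0,0],[1,0,0,0,0,0,0]]]' 50
python3 -m creep '[[[1,0,0,0,0,0,0],[1,0,0,0,0,0,0],[1,0,0,0,0,0,0],[1,0,0,0,0,0,0],[1,0,0,0,0,0,0],[1,0,0,0,0,0,0],[1,0,0,0,0,0,0],[1,0,0,0,0,0,0]]]' 50
python3 -c "
from plan import *
st()"
```

```text
t: 13.15
tool_pos: [0.5795, 0.1491, 0.1178]
orientation: [-1.465, -0.656, 0.652]
force: [-1.1, 0.4, 1.3]
opening: 0.0335
t: 13.95
tool_pos: [0.5789, 0.1484, 0.1179]
orientation: [-1.466, -0.653, 0.653]
force: [-0.8, -0.1, 1.8]
opening: 0.0136
{'t': 13.95, 'q': [0.1624, 0.2019, 1.6164, 0.0046, 1.3238, -0.6752], 'tool_pos': [0.5789, 0.1484, 0.1179], 'force': [-0.8016, -0.1072, 1.7753], 'wrist_torque': [-0.1316, 0.171, -0.216], 'opening': 0.0136} yaw 47.92
```

```bash
python3 -m creep '[[[1,0,0,0,0,4,0],[1,0,0,0,0,5,0],[1,0,0,0,0,5,0],[1,0,0,0,0,5,0],[1,0,0,0,0,5,0],[1,0,0,0,0,5,0],[1,0,0,0,0,5,0],[1,0,0,0,0,5,0]]]' 50
python3 -c "
from plan import *
st()"
```

```text
t: 14.75
tool_pos: [0.5789, 0.1483, 0.1179]
orientation: [-1.565, -0.106, 0.107]
force: [-1.7, -1.5, 0.4]
opening: 0.0135
{'t': 14.75, 'q': [0.1633, 0.202, 1.6163, 0.0029, 1.3238, 0.0273], 'tool_pos': [0.5789, 0.1483, 0.1179], 'force': [-1.7027, -1.5368, 0.3963], 'wrist_torque': [-0.1754, 0.137, 0.2498], 'opening': 0.0135} yaw 7.75
```

```bash
T='from plan import *
st()'
python3 -m creep '[[[1,0,0,0,0,4,0],[1,0,0,0,0,4,0],[1,0,0,0,0,4,0],[1,0,0,0,0,4,0],[1,0,0,0,0,4,0],[1,0,0,0,0,4,0],[1,0,0,0,0,4,0],[1,0,0,0,0,4,0]]]' 50
python3 -c "$T"
```

```text
t: 15.55
tool_pos: [0.5788, 0.1483, 0.1179]
orientation: [-1.542, 0.348, -0.346]
force: [-1.4, -0.2, 1.2]
opening: 0.0135
{'t': 15.55, 'q': [0.1644, 0.202, 1.6163, 0.0012, 1.3238, 0.6069], 'tool_pos': [0.5788, 0.1483, 0.1179], 'force': [-1.3745, -0.2037, 1.2011], 'wrist_torque': [-0.1333, 0.1418, 0.231], 'opening': 0.0135} yaw -25.37
```

```bash
T='from plan import *
st()'
python3 -m creep '[[[1,0,0,0,0,3,0],[1,0,0,0,0,3,0],[1,0,0,0,0,3,0],[1,0,0,0,0,3,0],[1,0,0,0,0,3,0],[1,0,0,0,0,3,0],[1,0,0,0,0,3,0],[1,0,0,0,0,3,0]]]' 50
python3 -c "$T"
```

```text
t: 16.35
tool_pos: [0.5787, 0.1483, 0.1179]
orientation: [-1.461, 0.684, -0.683]
force: [-0.9, -0.5, 1.4]
opening: 0.014
{'t': 16.35, 'q': [0.1654, 0.202, 1.6163, -0.0006, 1.3239, 1.0409], 'tool_pos': [0.5787, 0.1483, 0.1179], 'force': [-0.8503, -0.4834, 1.447], 'wrist_torque': [-0.1628, 0.2165, 0.2364], 'opening': 0.014} yaw -50.15
```

```bash
T='from plan import *
st()'
python3 -m creep '[[[1,0,0,0,0,3,0],[1,0,0,0,0,3,0],[1,0,0,0,0,3,0],[1,0,0,0,0,3,0],[1,0,0,0,0,3,0],[1,0,0,0,0,3,0],[1,0,0,0,0,3,0],[1,0,0,0,0,3,0]]]' 50
python3 -c "$T"
```

```text
t: 17.15
tool_pos: [0.5787, 0.1484, 0.1179]
orientation: [-1.325, 1.012, -1.014]
force: [-1.1, -1.2, 1.2]
opening: 0.0136
{'t': 17.15, 'q': [0.1666, 0.202, 1.6163, -0.0024, 1.3239, 1.4737], 'tool_pos': [0.5787, 0.1484, 0.1179], 'force': [-1.0566, -1.2381, 1.202], 'wrist_torque': [-0.1857, 0.2426, 0.4399], 'opening': 0.0136} yaw -74.86
```

Torque has risen to 0.44 N m, so the pad is bearing. I look at the mark.

```bash
python3 - <<'E'
from plan import *
c=shot('wrist','w4',s=1.42); d=shot('scene','sc4')
ax=[.5785,.1487]
for z in (.135,.09): print(z,proj(c,[*ax,z])*1.42,[ (proj(c,[ax[0]+.027*np.cos(np.radians(a)),ax[1]+.027*np.sin(np.radians(a)),z])*1.42).round() .tolist() for a in (0,30,60,-60,-30)])
for i in range(6): print(readout.read_state()['wrist_torque'][2]); optics.read_camera('wrist')
E
```

```text
0.135 [398.66217392 390.15149981] [[419.0, 324.0], [379.0, 324.0], [345.0, 342.0], [470.0, 373.0], [452.0, 342.0]]
0.09 [398.70172254 344.28378675] [[414.0, 291.0], [384.0, 291.0], [357.0, 306.0], [454.0, 331.0], [440.0, 306.0]]
0.12030942976822316
0.09984327471770546
0.07212705613102005
0.049566797984742506
0.08540362068643155
0.14726987911777745
```

View pics/w4.png

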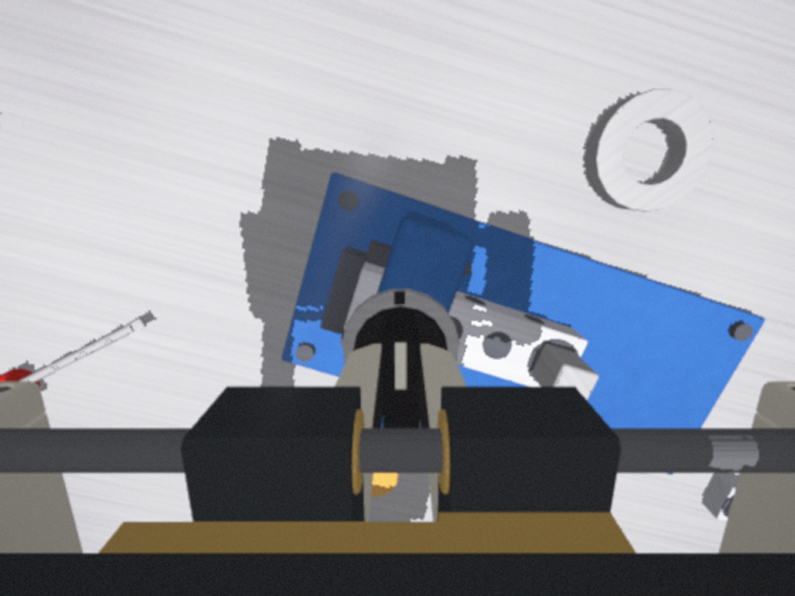

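The dark mark at (399,297) is in line with the white line at (400,345), so there is no slip yet. The mark stays visible while gripping, so I write a short slip meter that compares its angle with the jaw yaw.

```bash
cat > slip.py <<'E'
from plan import *
def slip(c,s,ax=(.5785,.1487)):
    g=cv2.cvtColor(c['frame'],cv2.COLOR_RGB2GRAY).astype(float); w=yawof(s)+90
    A=np.arange(-40,100,1.); v=[]
    for a in A:   # a = mark angle ahead (anticlockwise) of the wing
        t=np.radians(w+a); v.append(np.mean([g[int(round(p[1])),int(round(p[0]))] for p in [proj(c,[ax[0]+r*np.cos(t),ax[1]+r*np.sin(t),.09]) for r in (.0235,.0245,.0255)]]))
    v=np.array(v); k=v<v[:].min()+25; i=v.argmin(); near=k&(abs(A-A[i])<8)
    print('mark angle',A[near].mean().round(1),'width',near.sum(),'min',v.min().round(),'median',np.median(v).round())
if __name__=='__main__':
    s=st(); slip(optics.read_camera('wrist'),s)
E
python3 - <<'E'
from slip import *
s=st(); slip(load('w4'),s)
E
python3 -m creep '[[[1,0,0,0,0,3,0],[1,0,0,0,0,3,0],[1,0,0,0,0,3,0],[1,0,0,0,0,3,0],[1,0,0,0,0,3,0],[1,0,0,0,0,3,0],[1,0,0,0,0,0,0],[1,0,0,0,0,0,0]]]' 50; python3 slip.py
```

```text
{'t': 17.55, 'q': [0.1665, 0.202, 1.6163, -0.0021, 1.3239, 1.4713], 'tool_pos': [0.5787, 0.1484, 0.1179], 'force': [-0.9376, -0.9151, 1.4225], 'wrist_torque': [-0.1261, 0.2426, 0.0935], 'opening': 0.0138} yaw -74.73
mark angle -0.5 width 10 min 27.0 median 118.0
t: 18.35
tool_pos: [0.5786, 0.1484, 0.1179]
orientation: [-1.186, 1.246, -1.249]
force: [-0.4, -1.1, 1.3]
opening: 0.0135
{'t': 18.35, 'q': [0.1668, 0.2021, 1.6163, -0.0026, 1.324, 1.7902], 'tool_pos': [0.5786, 0.1484, 0.1179], 'force': [-0.4364, -1.0617, 1.3248], 'wrist_torque': [-0.207, 0.2398, 0.0786], 'opening': 0.0135} yaw -92.98
mark angle 18.5 width 10 min 26.0 median 120.0
```

The mark now lags by 18.5° (0.32 rad), so slip began right after the last step. Another 30° brings it to about 2.4 clicks.

```bash
python3 -m creep '[[[1,0,0,0,0,4,0],[1,0,0,0,0,4,0],[1,0,0,0,0,4,0],[1,0,0,0,0,4,0],[1,0,0,0,0,4,0],[1,0,0,0,0,4,0],[1,0,0,0,0,4,0],[1,0,0,0,0,0,0]]]' 50; python3 slip.py
```

```text
t: 19.2
tool_pos: [0.5786, 0.1485, 0.1179]
orientation: [-0.9, 1.598, -1.602]
force: [-0.2, 0.5, 0.6]
opening: 0.0136
{'t': 19.2, 'q': [0.1671, 0.2021, 1.6163, -0.0029, 1.324, 2.2858], 'tool_pos': [0.5786, 0.1485, 0.1179], 'force': [-0.2342, 0.5067, 0.5883], 'wrist_torque': [-0.1191, 0.2911, 0.0849], 'opening': 0.0136} yaw -121.35
mark angle 47.5 width 10 min 27.0 median 119.0
```

The slip is 47.5°, or 0.83 rad (2.4 clicks). I release and lift clear.

```bash
python3 -m creep '[[[0.6,0,0,0,0,0,0],[0,0,0,0,0,0,0],[0,0,0,0,0,0,0],[0,0,0,0,0,0,0],[0,0,-1,0,0,0,0],[0,0,-3,0,0,0,0],[0,0,-4,0,0,0,0],[0,0,-4,0,0,0,0]]]' 50
python3 -m creep '[[[0,0,-1,0,0,-8,0],[0,0,0,0,0,-8,0],[0,0,0,0,0,-8,0],[0,0,0,0,0,-8,0],[0,0,0,0,0,0,0],[0,0,0,0,0,0,0],[0,0,0,0,0,0,0],[0,0,0,0,0,0,0]]]' 50
python3 - <<'E'
from slip import *
st(); c=shot('wrist','w5',s=1.42)
E
```

```text
t: 20.05
tool_pos: [0.5743, 0.1482, 0.2347]
orientation: [-0.92, 1.601, -1.595]
force: [0.7, 0.0, -0.3]
opening: 0.073
t: 20.85
tool_pos: [0.5792, 0.1492, 0.2617]
orientation: [-1.22, 1.181, -1.189]
force: [0.3, 0.2, 0.1]
opening: 0.0931
{'t': 20.85, 'q': [0.1675, 0.1084, 1.454, -0.0018, 1.5734, 1.7067], 'tool_pos': [0.5792, 0.1492, 0.2617], 'force': [0.2881, 0.1758, 0.0909], 'wrist_torque': [-0.0296, 0.0988, 0.0296], 'opening': 0.0931} yaw -88.19
```

View pics/w5.png

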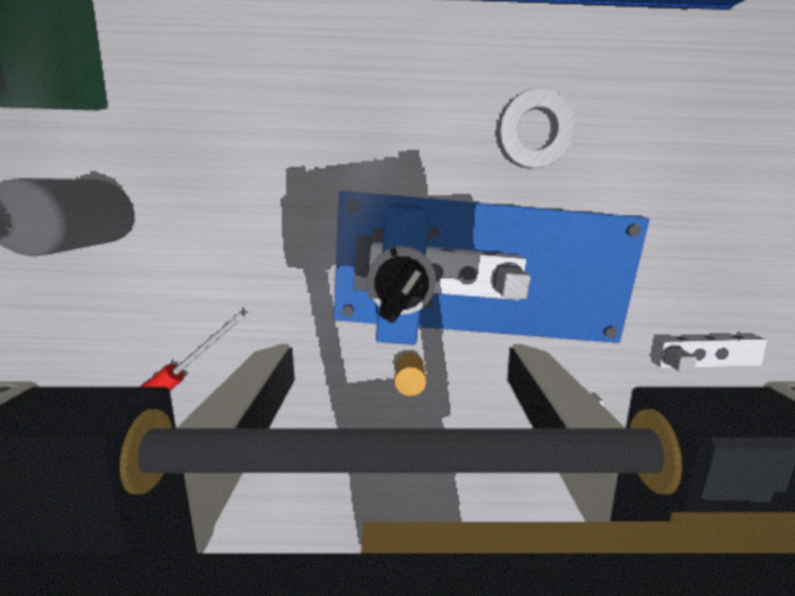

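The picture shows the white line pointing to (420,272) and the dark mark at (394,252), still about 48° apart. The block sits under the bridge, and the bystanders are in place. As a last check I measure where the block's near end lies.

```bash
python3 - <<'E'
from h import *
c=load('w5'); f=lambda u,v,z: px(c,u/1.42-.3,v/1.42-.3,z)[:2]
q=np.array([f(*p,.012) for p in [(341,192),(648,217),(622,342),(335,320)]])
o=q.mean(0); e=q[0]+q[3]-q[1]-q[2]; print('bed',o,np.linalg.norm(e)/2,np.degrees(np.arctan2(e[1],e[0]))); e/=np.linalg.norm(e)
for p in [(526,259),(527,299)]: print('block near end x',(f(*p,.036)-o)@e,'expected -0.030')
from geo import f as g
print('coupling',f(410,378,.04),'ring',f(538,128,.018),'before',[px(load('top1'),u/1.42,v/1.42,z)[:2] for u,v,z in [(301,403,.04),(397,201,.018)]])
robot.close_job()
E
```

```text
bed [0.57306628 0.06139901] 0.2976879088800608 87.23505815181308
block near end x -0.028776175512606493 expected -0.030
block near end x -0.03592858955649572 expected -0.030
coupling [0.46725394 0.13518752] ring [0.70549924 0.02877652] before [array([0.46592883, 0.13546688]), array([0.70438729, 0.02943703])]
the job is handed in; nothing more can be done
```

I slid the largest block by its plug through the rails to the end stop, clamped it with the ratchet knob, let go and handed the job in at about 21 s of the 72 s allowed. No verdict was reported.

- **Block home:** The arm stopped against the end stop at about 10 N, with the far end calculated at about 115 mm along the bed. The last look, with coarse pixel readings, put the near end at −29 and −36 mm at its two corners, against −30 mm expected. It agrees on average, but it is too coarse to confirm the 2 mm tolerance.
- **Clamping:** I turned the knob clockwise in a single grasp. The line and the mark ended about 47.5° apart (0.83 rad, 2.4 clicks), and they looked about 48° apart after release.
- **Torque readings disagreed:** One reading reached 0.44 N m when the pad began to bear, but with the knob held still it read only about 0.1 N m. I relied on the mark for the slip count. The clamping force itself was not measured.
- **Bystanders:** The bearing ring and coupling are within 2 mm of where they started. The spare plug was hidden in the last view, so I did not re-measure it; the arm worked only above the fixture.
- **Arm:** It is clear of everything, about 120 mm or more above the knob with the gripper open.

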